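# Oil and test the sprung lid of a tool chest

### The job

The sprung lid of the wooden tool chest needs oiling and testing: first press the black nozzle cap of the oil bottle beside it all the way down and let it come back up. Then raise the lid by its bar until it is past its balance point, without letting it fly open against its stop, and bring it back to just below the balance point (within about ten degrees). Finish while still holding the lid there, still, so that the hinge can be looked at; leave the other objects on the table where they are.

Things in the scene. Friction and masses are not known exactly. Their poses are not given: they have to be found in the camera images.
- chest: Light wooden tool chest, open-topped box 210 (x) x 300 (y) x 95 mm high, fixed to the table; closed by a brown wooden lid 12 mm thick, hinged along the far (+x) rim and 310 mm wide (y). Origin at the centre of the chest's underside; x points away from the robot to the hinge, y along the hinge. Turned up to 0.2 rad.
- lid_bar (a point): Middle of the lid's handle: round steel bar, diameter 12 mm, 130 mm long along y, on a 12 mm wide flat bracket at each end, its axis 50 mm in front of the lid's front (-x) edge (44 mm free gap), in the lid's mid-plane. 260 mm from the hinge axis, 102 mm high when closed. A gripper pointing down, closing along the chest's x, can pinch it and stay pointing down while the lid turns.
- lid_hinge (a point): Middle of the hinge axis, 102 mm above the table, on the chest's far rim; the axis runs along the chest's y. Fixed to the chest.
- lid (a joint): Lid angle, rad: 0 closed, grows as it is raised, stop at 1.5. Lid of 0.95 kg on a counterbalance spring, balance point at 0.85 rad (49 degrees). Below it the lid falls shut (about 1.4 N at the bar to raise it from closed, falling to zero at the balance; 0.35 N at 0.75); above it the spring pulls it open ever harder (0.4 N at 0.95, 1.8 N at 1.3). Let go, it does not stay; no friction keeps it.
- oiler: Grey plastic oil pump bottle, 56 mm in diameter, neck top at 140 mm, standing in a bracket on a dark wooden base 85 x 85 x 12 mm, fixed to the table to the right (-y) of the chest. Origin at the centre of the underside of the base, z up. Its spout points along its +x, to the hinge.
- cap_top (a point): Centre of the top face of the bottle's black nozzle cap, a flat disc 30 mm in diameter, 164 mm above the table when up. A thin spout 70 mm long, at the cap's height and moving with it, leaves it on one side.
- cap (a joint): How far the sprung cap is pressed down, in m: 0 up, 0.008 fully down (its stop). Needs about 1 N to start and about 6 N to reach the stop; springs back when let go.
- tube: Bystander: upright cardboard tube, diameter 90 mm, 90 mm high, loose on the table left of the chest. Origin at the centre of its underside.
- tape: Bystander: roll of paper tape lying flat, diameter 100 mm, 30 mm high, loose, left of the chest. Origin at the centre of its underside.
- block: Bystander: upright block of light wood 50 x 50 x 100 mm, loose, in front of the oil bottle. Origin at the centre of its underside.
Mind the look-alikes: they are no part of the job. What is shaped like the oiler but orange is not meant.

How it is judged (in metres and radians):
On the way, in this order (a step that is already met when the one before it is completed fails the run):
1. the nozzle cap is pressed down (at least 6.5 of 8 mm) while the lid is closed (value of joint cap above 0.0065 m and value of joint lid below 0.1 rad), for 0.05 s.
2. the nozzle cap is back up (value of joint cap below 0.002 m), for 0.1 s.
3. the lid is raised past its balance point (above 0.89 rad) (value of joint lid above 0.89 rad), for 0.1 s.
At the end, for the whole second after the job is handed in: The robot holds the lid still (under 0.1 rad/s, touching it with more than 0.03 N) at 0.65 to 0.83 rad, just below the balance point at 0.85 rad; the cap is up (under 2 mm) (value of joint lid between 0.65 and 0.83 rad and velocity of joint lid between -0.1 and 0.1 rad/s and (contact force between lid and the fingers above 0.03 N or contact force between lid and the arm above 0.03 N) and value of joint cap below 0.002 m); the arm keeps its last pose, push and grip.
It fails at once if the lid flies open (above 1.35 rad) (value of joint lid above 1.35 rad).
It fails at once if the cap is pressed again once the lid is being raised (value of joint cap above 0.004 m and value of joint lid above 0.2 rad).
It fails at once if a bystander is moved more than 30 mm or tipped (distance of any of tube, tape, block from where it was at the start of the episode above 0.03 m or angle between any of tube, block's own z axis and vertical above 0.5 rad).
It also fails if it takes over 61 s, if anything falls off the work surface, if the arm or the gripper's body presses on something with over 40 N, if the wrist force passes 120 N, or if a joint passes its speed limit or range.

### The arm

A 6-joint arm with a two-finger parallel gripper is mounted at the origin on the work surface. World frame = base frame: x ahead of the robot, y to its left, z up, the work surface at z = 0. Lengths are in mm, angles in rad, forces in N, time in s.
With the tool pointing down it reaches from about 350 to 775 mm from the base axis. Payload 7.3 kg.
Tool frame: the origin (TCP) lies between the finger pads; the fingertips stand 14 mm ahead of it and the grasp point (between the pads) lies 5 mm behind it; z points along the fingers, y is the line along which they close (so a half turn about z gives the same grasp; the last joint's range is limited). The gripper opens to 92 mm and grips with 3 to 60 N. Pads are 19 mm wide; open, the fingers measure 130 mm over their backs; the gripper's body (75 mm by 190 mm) begins 47 mm behind the grasp point.
Start: joints at [1.197, 0.342, 1.524, -0, 1.275, -0.146], TCP at [118.546, 511.459, 240.741] pointing down, gripper open.
Joint ranges: [-2.53, 2.53], [-0.77, 2.02], [0.04, 2.7], [-1, 4.14], [0.28, 2.66], [-3.11, 3.11]. Speed limits (rad/s): [2.57, 2.57, 3.14, 3.14, 3.14, 3.14].

### API

Orientations are given as [roll, pitch, yaw] about the fixed x, y, z axes, in that order (R = Rz(yaw) Ry(pitch) Rx(roll)).
In Python, from plant import get_obs, cams, close_job gives the robot as it stands. The module is installed in compiled form; this text tells all that it offers.
- The arm moves only by the shell command python3 -m creep 'ROWS'. ROWS is JSON, a list of rows, each an object of numbers: "hand": the opening, from 0 (shut) to 1 (fully open); "tx", "ty", "tz": the shift along the tool's x, y, z in m; "spin": the turn about the tool's z in degrees. In form: [{"hand": .., "tx": .., "ty": .., "tz": .., "spin": ..}, ...]. A call has 1 to 5 rows; each row shifts and turns the commanded pose from where the row before left it, along the tool's axes as they then stand; what a row does not reach is not made up. A row lasts 1/8 s, in which the tool goes at most 62.5 mm and 10.7 degrees, less where a joint would pass 70% of its speed; a pose out of reach is approached as far as the arm can. A call is refused whole if a number of a shift passes 0.0625 or a number of a turn 10.7, either way. A call with a gripper value outside its range is refused whole. The fingers move at their own pace and stop on an object; the grip force is fixed at half the most. Time passes only in rows, so rows that do not move let the fingers close. It gives the time, the measured TCP pose, the force, the opening and the grip force at its end, in the units of the state.
- get_obs(): the state, without advancing time (a new reading comes with each control period).
- cams.capture(name): name is "scene" or "top"; returns a dict with "color" (480x640x3 uint8, red, green, blue), "K" (3x3 intrinsics, pixels), "R" (3x3) and "t" (3): a world point X has camera coordinates R X + t. Camera axes: x right, y down, z forward; pixel columns grow to the right and rows downward; lengths in mm; the calibration is good to about 2 mm. A picture is of the moment at which its call begins. There is no depth.
- close_job(): hands the job in; it is judged then, once.
The state is a dict: "time": time; "joint_positions": joint angles; "dq": joint speeds; "tau": joint torques, N m; "tool_pos": TCP position; "tcp_rot": TCP orientation; "contact_force": force on the tool from outside, world axes, zero at the start; "moment": the same for the moment, N m; "grip_width": finger opening in mm; "finger_force": force on a finger pad.
Only numpy, scipy, OpenCV 4.12 (cv2) and the standard library are available. Lean on these libraries where they do the work, as an engineer would, in place of code of your own. Each camera call takes 0.05 s, during which the arm holds its last target. There are 200 camera calls.

## Working session

There is one attempt and no reset: what is moved stays moved. The work goes in short steps, Python scripts to look and compute and a shell command to move; the robot and the scene stay as the last step left them, time stands still between calls to the robot, and variables do not carry over. Pictures are saved under pics/ and viewed, at most 10 in all, crops included, and the job is handed in when it is done.

```bash
mkdir -p pics; python3 - <<'E'
from plant import get_obs,cams
import cv2
for n in("scene","top"):
    c=cams.capture(n); cv2.imwrite(f"pics/{n}0.png",c["color"][:,:,::-1]); print(n,c["K"].tolist(),c["R"].tolist(),c["t"].tolist())
o=get_obs(); print(o)
E
```

```text
scene [[461.7735859454137, 0.0, 315.8310023555619], [0.0, 461.7735859454137, 250.00958761060272], [0.0, 0.0, 1.0]] [[-0.22519441919048838, 0.97409712056541, 0.02054928883527313], [0.6020363578893515, 0.15570132457247837, -0.7831406778514958], [-0.7660546307834599, -0.16398749108560878, -0.621504952049993]] [118.24963083150801, -227.2735104692454, 1571.3151079647414]
top [[470.27558234274767, 0.0, 330.3595779818393], [0.0, 470.27558234274767, 233.6368449951227], [0.0, 0.0, 1.0]] [[-0.02560220778078334, -0.9996168499614342, 0.010520467191580939], [-0.9849076468117477, 0.0234206417815024, -0.17148877744706212], [0.17117667542190157, -0.014752179897292394, -0.9851298995461375]] [-16.696524339888132, 548.9626446789505, 965.9724280203242]
{'time': 0.1, 'joint_positions': array([ 1.19696867e+00,  3.42690995e-01,  1.52488139e+00,  3.00054071e-05,
        1.27539064e+00, -1.45967017e-01]), 'dq': array([ 0.0017577 ,  0.00069226, -0.00304618,  0.001095  , -0.00051061,
       -0.00010081]), 'tau': array([ 1.16730149e-03, -4.32007492e+01, -2.44693869e+01,  7.19018304e-02,
        5.26956073e-02, -5.04697971e-05]), 'tool_pos': array([118.42858118, 511.13830393, 240.10874085]), 'tcp_rot': array([-3.14024103e+00, -2.27708149e-04,  2.91372310e+00]), 'contact_force': array([-0.21333781,  0.42825439,  0.06893752]), 'moment': array([ 0.03426069,  0.00632802, -0.01362105]), 'finger_force': 0.0, 'grip_width': 91.78765206014018}
```

View pics/scene0.png

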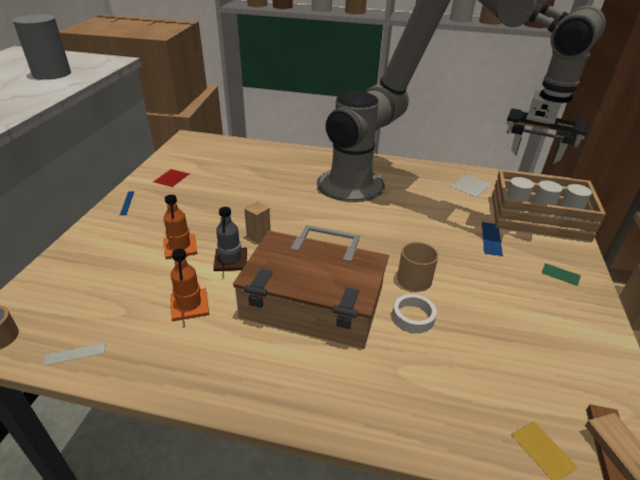

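View pics/top0.png

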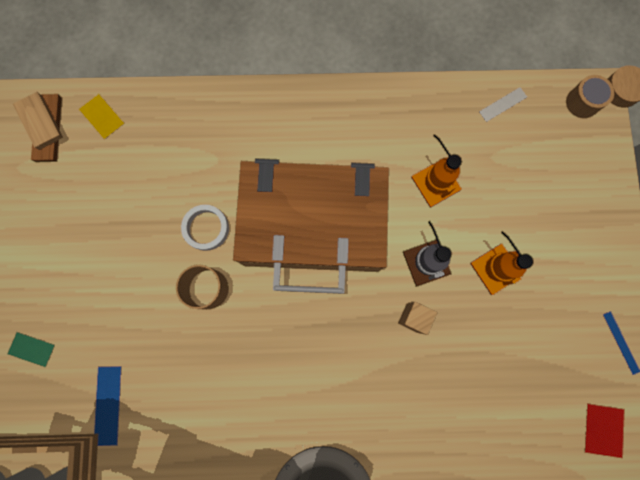

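Both views show the chest, with its bar at about (312,289) in top. Three bottles could be taken for the oiler. In the top view their caps are at (443,255) grey body on a dark base, (453,162) orange and (525,262) orange. By the description I choose the grey one, at (225,212) in scene, and check it in one crop.

```bash
cat > h.py <<'E'
import numpy as np
from plant import cams
C={n:cams.capture(n) for n in("scene","top")}
def at(n,u,v,z):
    c=C[n];R,t=np.array(c["R"]),np.array(c["t"]);d=R.T@np.linalg.solve(c["K"],[u,v,1.]);o=-R.T@t
    return np.round(o+d*(z-o[2])/d[2],1)
def px(n,X):
    c=C[n];p=c["K"]@(np.array(c["R"])@X+c["t"]);return np.round(p[:2]/p[2],1)
E
python3 - <<'E'
from h import *
import cv2
t=C["top"]["color"][225:290,230:490];s=C["scene"]["color"][195:275,200:400]
A=cv2.resize(t,(780,195),interpolation=cv2.INTER_CUBIC);B=cv2.resize(s,(780,312),interpolation=cv2.INTER_CUBIC)
cv2.imwrite("pics/crop1.png",np.vstack([A,B])[:,:,::-1])
print(at("top",443,255,164),at("scene",225,212,164))
for p in((276,289),(345,290)):print(at("top",*p,102))
for p in((305,230),(357,236)):print(at("scene",*p,102))
for p in((241,162),(389,168),(387,270),(234,262)):print(at("top",*p,108))
E
```

```text
[ 482.  -240.7  164. ] [ 498.1 -237.2  164. ]
[429.5  81.8 102. ]
[424.  -55.7 102. ]
[438.3 -50.6 102. ]
[430.2  82.5 102. ]
[693.1 152.2 108. ]
[ 673.4 -154.7  108. ]
[ 461.4 -140.7  108. ]
[484.9 164.7 108. ]
```

View pics/crop1.png

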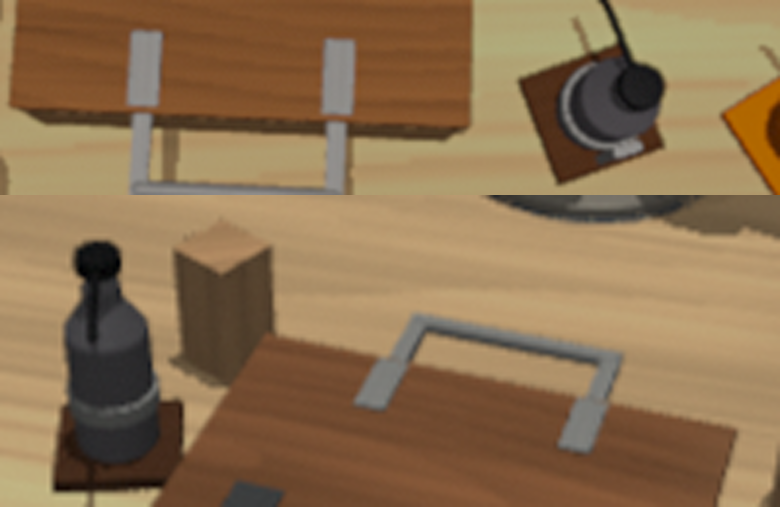

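The crop confirms the grey bottle on the dark base, with its cap at top (442.7,254) and scene (225,211). The bar is also clear. The two views disagree in x by about 13 mm, so I refine by segmenting the dark pixels.

```bash
python3 - <<'E'
from h import *
import cv2
from scipy.optimize import least_squares
for n,(u,v) in(("top",(443,255)),("scene",(225,213))):
    im=C[n]["color"].max(2)[v-14:v+15,u-14:u+15]
    k,l,s,c=cv2.connectedComponentsWithStats((im<38).astype(np.uint8)); i=1+s[1:,4].argmax()
    print(n,s[i],c[i]+[u-14,v-14])
    for r in im[::1]: print(''.join('#' if x<25 else '+' if x<38 else '.' for x in r))
def pr(x):
    for n in C: print(n,px(n,np.array(x)))
for x in([482,-240,164],[490,-240,164]): pr(x)
b=np.array([(520,80),(618,45),(663,147),(558,183)])/3+[230,225]
print([at("top",*p,12) for p in b])
# silhouette extents predicted of cap disc r15
a=np.linspace(0,6.28,60)
for x0 in(480,486,492,498):
  for n in C:
    q=np.array([px(n,np.array([x0+15*np.cos(t),-240+15*np.sin(t),z])) for t in a for z in(164,154)]);print(x0,n,q.min(0),q.max(0))
E
```

```text
top [  5   0  17  21 200] [441.93 253.28]
........++...................
.........#...................
.........#+..................
.........++..................
.........++..................
..........+#+................
..........+##+++.............
........++++++++#+...........
........##++++++++++.........
.......+#++++++++++++........
......+##++++++++++++........
......+##++++++++++++........
......+#++++++++++++++.......
.....++##+++++++++++++.......
.....++##++++++++++++........
......+##++++++++++++........
.......+##+++++++++++........
........+#++++++++++.........
.........+##++++++++.........
.........+####++++...........
..........+++#++.............
.............................
.............................
.............................
.............................
.............................
.............................
.............................
.............................
scene [  9   8  11  21 119] [224.41176471 214.48739496]
.............................
.............................
.............................
.............................
............
[... 542 characters left out ...]
...............
...........+##+..............
...........+##...............
...........+##...............
...........+##...............
...........+++...............
............++...............
scene [226.4 208.3]
top [442.6 255. ]
scene [225.2 210. ]
top [442.4 250.8]
[array([ 510.1, -191.7,   12. ]), array([ 534.5, -266.1,   12. ]), array([ 457.9, -294.4,   12. ]), array([ 433.5, -215.6,   12. ])]
480 scene [220.5 204.6] [233.2 214.7]
480 top [433.6 248.2] [450.6 264.5]
486 scene [219.6 205.8] [232.3 216. ]
486 top [433.4 245.1] [450.4 261.4]
492 scene [218.7 207.1] [231.4 217.3]
492 top [433.2 242. ] [450.2 258.3]
498 scene [217.7 208.4] [230.5 218.7]
498 top [433.  238.9] [450.  255.2]
```

Cap at (486,-240,164): both silhouettes and the base centre (484,-242) agree. Chest yaw is about -0.065. I turn the tool and shut the fingers first.

```bash
python3 -m creep '[{"hand":0,"spin":10.1},{"hand":0,"spin":10.1},{"hand":0,"spin":10.1},{"hand":0,"spin":10.1},{"hand":0,"spin":10.1}]'; python3 -m creep '[{"hand":0,"spin":10.1},{"hand":0,"spin":10.1},{"hand":0,"spin":10},{"hand":0},{"hand":0}]'
cat > go.py <<'E'
import sys,numpy as np
from scipy.spatial.transform import Rotation as r
from plant import get_obs
o=get_obs();R=r.from_euler('xyz',o["tcp_rot"]).as_matrix()
g=np.array(eval(sys.argv[1]));print("tool shift mm",np.round(R.T@(g-o["tool_pos"]),1),"tcp",np.round(o["tool_pos"],1),"yaw",o["tcp_rot"].round(3),"j",o["joint_positions"].round(2),"F",o["contact_force"].round(1),"w",round(o["grip_width"],1),"t",o["time"])
E
python3 go.py '[430,13,240]'; python3 go.py '[486,-240,240]'
```

```text
tool shift mm [-416.  -415.1    0.7] tcp [118.5 511.3 240.5] yaw [-3.141 -0.     2.914] j [ 1.2   0.34  1.52 -0.    1.28 -0.15] F [ 0.5 -1.   0.7] w 91.7 t 0.3
tool shift mm [-527.7 -648.9    0.8] tcp [118.5 511.3 240.5] yaw [-3.141 -0.     2.914] j [ 1.2   0.34  1.52 -0.    1.28 -0.15] F [ 0.5 -1.   0.7] w 91.7 t 0.3invalid input at $[0]: expected keys hand, tx, ty, tz, spin
invalid input at $[0]: expected keys hand, tx, ty, tz, spin
```

All keys are needed in every row.

```bash
python3 -m creep '[{"hand":0,"tx":0,"ty":0,"tz":0,"spin":10.1},{"hand":0,"tx":0,"ty":0,"tz":0,"spin":10.1},{"hand":0,"tx":0,"ty":0,"tz":0,"spin":10.1},{"hand":0,"tx":0,"ty":0,"tz":0,"spin":10.1},{"hand":0,"tx":0,"ty":0,"tz":0,"spin":10.1}]'; python3 -m creep '[{"hand":0,"tx":0,"ty":0,"tz":0,"spin":10.1},{"hand":0,"tx":0,"ty":0,"tz":0,"spin":10.1},{"hand":0,"tx":0,"ty":0,"tz":0,"spin":10},{"hand":0,"tx":0,"ty":0,"tz":0,"spin":0}]'
python3 go.py '[430,13,240]'; python3 go.py '[486,-240,240]'
```

```text
time: 0.92
tool_pos: [118.5, 511.4, 240.7]
tcp_rot: [-3.142, 0.0, 2.027]
contact_force: [-0.2, -0.5, -0.1]
grip_width: 46.2
finger_force: 0.0
time: 1.42
tool_pos: [118.5, 511.4, 240.7]
tcp_rot: [-3.142, 0.0, 1.507]
contact_force: [0.7, 0.1, 0.7]
grip_width: 6.2
finger_force: 0.0
tool shift mm [-477.5  342.7    0.7] tcp [118.5 511.4 240.7] yaw [-3.142  0.     1.507] j [1.2  0.34 1.52 0.   1.28 1.26] F [0.7 0.1 0.7] w 6.2 t 1.425
tool shift mm [-7.264e+02  4.147e+02  7.000e-01] tcp [118.5 511.4 240.7] yaw [-3.142  0.     1.507] j [1.2  0.34 1.52 0.   1.28 1.26] F [0.7 0.1 0.7] w 6.2 t 1.425
```

```bash
python3 -m creep '[{"hand":0,"tx":-0.047,"ty":0.034,"tz":0,"spin":0},{"hand":0,"tx":-0.047,"ty":0.034,"tz":0,"spin":0},{"hand":0,"tx":-0.047,"ty":0.034,"tz":0,"spin":0},{"hand":0,"tx":-0.047,"ty":0.034,"tz":0,"spin":0},{"hand":0,"tx":-0.047,"ty":0.034,"tz":0,"spin":0}]' >/dev/null; python3 -m creep '[{"hand":0,"tx":-0.047,"ty":0.034,"tz":0,"spin":0},{"hand":0,"tx":-0.047,"ty":0.034,"tz":0,"spin":0},{"hand":0,"tx":-0.047,"ty":0.034,"tz":0,"spin":0},{"hand":0,"tx":-0.047,"ty":0.034,"tz":0,"spin":0},{"hand":0,"tx":-0.047,"ty":0.034,"tz":0,"spin":0}]' >/dev/null
python3 -m creep '[{"hand":0,"tx":-0.05,"ty":0.015,"tz":0,"spin":0},{"hand":0,"tx":-0.05,"ty":0.015,"tz":0,"spin":0},{"hand":0,"tx":-0.05,"ty":0.015,"tz":0,"spin":0},{"hand":0,"tx":-0.05,"ty":0.015,"tz":0,"spin":0},{"hand":0,"tx":-0.05,"ty":0.015,"tz":0,"spin":0}]' >/dev/null;  python3 -m creep '[{"hand":0,"tx":0,"ty":0,"tz":0,"spin":0}]'; python3 go.py '[486,-240,200]'
```

```text
time: 3.42
tool_pos: [485.7, -237.3, 240.0]
tcp_rot: [-3.141, 0.0, 1.505]
contact_force: [-0.4, 0.7, 0.9]
grip_width: 0.2
finger_force: 0.0
tool shift mm [-2.6  0.5 40. ] tcp [ 485.7 -237.3  240. ] yaw [-3.141  0.     1.505] j [-0.6   0.37  1.48 -0.    1.29 -0.53] F [-0.4  0.7  0.9] w 0.2 t 3.425
```

```bash
python3 -m creep '[{"hand":0,"tx":-0.003,"ty":0,"tz":0.02,"spin":0},{"hand":0,"tx":0,"ty":0,"tz":0.02,"spin":0},{"hand":0,"tx":0,"ty":0,"tz":0.015,"spin":0},{"hand":0,"tx":0,"ty":0,"tz":0,"spin":0}]'
python3 -m creep '[{"hand":0,"tx":0,"ty":0,"tz":0.005,"spin":0},{"hand":0,"tx":0,"ty":0,"tz":0.004,"spin":0},{"hand":0,"tx":0,"ty":0,"tz":0,"spin":0}]'
python3 -m creep '[{"hand":0,"tx":0,"ty":0,"tz":0.002,"spin":0},{"hand":0,"tx":0,"ty":0,"tz":0.002,"spin":0},{"hand":0,"tx":0,"ty":0,"tz":0,"spin":0}]'
python3 - <<'E'
from h import *
import cv2
A=C["scene"]["color"][140:260,165:325];B=C["top"]["color"][200:320,380:540]
cv2.imwrite("pics/press.png",cv2.resize(np.hstack([A,B]),(800,300),interpolation=cv2.INTER_CUBIC)[:,:,::-1])
E
```

```text
time: 3.92
tool_pos: [484.9, -236.2, 184.8]
tcp_rot: [-3.14, -0.001, 1.507]
contact_force: [0.5, 0.4, 0.4]
grip_width: 0.6
finger_force: 0.0
time: 4.3
tool_pos: [485.6, -237.2, 176.9]
tcp_rot: [3.141, 0.0, 1.505]
contact_force: [0.8, 0.3, 1.2]
grip_width: 0.7
finger_force: 0.8
time: 4.68
tool_pos: [485.6, -237.2, 172.9]
tcp_rot: [3.141, 0.0, 1.505]
contact_force: [0.8, 1.4, 4.6]
grip_width: 0.9
finger_force: 2.0
```

View pics/press.png

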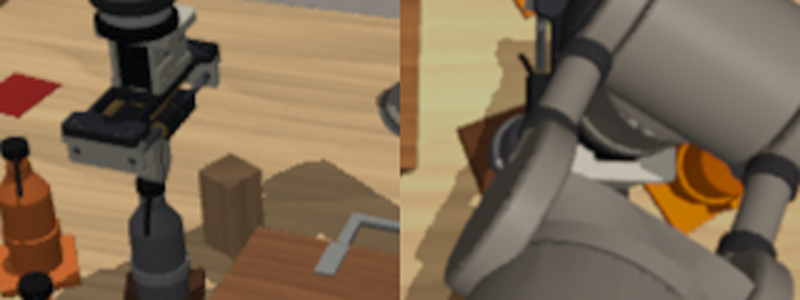

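The scene crop shows the fingertips on the grey bottle's cap at about (150,185), and the force rises as a spring should. I press on.

```bash
python3 -m creep '[{"hand":0,"tx":0,"ty":0,"tz":0.002,"spin":0},{"hand":0,"tx":0,"ty":0,"tz":0.001,"spin":0},{"hand":0,"tx":0,"ty":0,"tz":0,"spin":0}]'
python3 -m creep '[{"hand":0,"tx":0,"ty":0,"tz":0.001,"spin":0},{"hand":0,"tx":0,"ty":0,"tz":0,"spin":0}]'
```

```text
time: 5.15
tool_pos: [485.6, -237.2, 170.2]
tcp_rot: [3.141, 0.0, 1.505]
contact_force: [0.3, 1.6, 7.2]
grip_width: 0.5
finger_force: 3.8
time: 5.4
tool_pos: [485.7, -237.2, 170.1]
tcp_rot: [3.14, 0.001, 1.505]
contact_force: [-1.5, 3.5, 13.6]
grip_width: 0.2
finger_force: 6.6
```

```bash
python3 -m creep '[{"hand":0,"tx":0,"ty":0,"tz":-0.004,"spin":0},{"hand":0,"tx":0,"ty":0,"tz":-0.016,"spin":0},{"hand":0,"tx":0,"ty":0,"tz":-0.025,"spin":0},{"hand":0,"tx":0,"ty":0,"tz":-0.025,"spin":0},{"hand":0,"tx":0,"ty":0,"tz":0,"spin":0}]'
python3 - <<'E'
from h import *
import cv2
im=cv2.imread("pics/top0.png").astype(float); sat=im.max(2)-im.min(2)
P=[]
for u in range(284,338,4):
    s=np.clip(sat[280:300,u].max()*.75-sat[280:300,u],0,None); v=(s*np.arange(280,300)).sum()/s.sum(); P.append(at("top",u,v,102))
P=np.array(P);k=np.polyfit(P[:,1],P[:,0],1);print("bar dx/dy",k,"resid",(P[:,0]-np.polyval(k,P[:,1])).round(1))
row=sat[289,266:356];print(row.astype(int).tolist())
h=np.array([r for r in cv2.imread("pics/scene0.png")[222:246,331].astype(int)]);print(h.tolist())
E
python3 go.py '[427,13,240]'
```

```text
time: 6.02
tool_pos: [485.7, -237.7, 239.6]
tcp_rot: [3.14, 0.001, 1.505]
contact_force: [-1.3, 0.4, -0.6]
grip_width: 0.8
finger_force: 0.0
bar dx/dy [6.92974833e-02 4.26725875e+02] resid [ 0.3  0.1 -0.2 -0.  -0.1 -0.   0.1 -0.2 -0.3  0.1  0.  -0.1  0.2  0.1]
[66, 66, 66, 66, 67, 68, 55, 19, 6, 4, 2, 3, 1, 3, 3, 3, 3, 3, 3, 3, 3, 4, 5, 3, 3, 5, 5, 5, 5, 4, 4, 6, 4, 4, 5, 5, 5, 5, 4, 5, 5, 5, 4, 5, 5, 6, 5, 4, 5, 5, 5, 4, 6, 5, 5, 6, 5, 4, 4, 4, 4, 4, 4, 5, 4, 4, 4, 4, 5, 5, 4, 5, 5, 6, 6, 6, 6, 11, 30, 54, 60, 61, 64, 66, 65, 65, 64, 64, 64, 65]
[[119, 163, 191], [117, 162, 191], [117, 161, 192], [114, 157, 189], [115, 158, 190], [114, 158, 189], [113, 154, 186], [110, 142, 165], [118, 130, 136], [117, 121, 121], [96, 98, 98], [72, 73, 73], [76, 96, 111], [98, 134, 161], [107, 147, 177], [106, 146, 177], [105, 145, 175], [107, 148, 177], [108, 148, 178], [105, 144, 174], [93, 128, 156], [67, 98, 129], [51, 79, 119], [50, 77, 118]]
tool shift mm [245.7 -74.1  -2.2] tcp [ 484.8 -237.   237.5] yaw [-3.140e+00 -1.000e-03  1.505e+00] j [-0.6   0.37  1.49 -0.    1.28 -0.53] F [ 0.8  0.9 -1.2] w 0.4 t 6.125
```

Bar middle is (428,17,102) and chest yaw is about -0.069; the hinge then falls at x≈688, which matches the lid's far edge. I move over the bar with the fingers part open (about 36 mm, so one finger fits in the 44 mm gap).

```bash
python3 -m creep '[{"hand":0.4,"tx":0.05,"ty":-0.0145,"tz":0,"spin":0},{"hand":0.4,"tx":0.05,"ty":-0.0145,"tz":0,"spin":0},{"hand":0.4,"tx":0.05,"ty":-0.0145,"tz":0,"spin":0},{"hand":0.4,"tx":0.05,"ty":-0.0145,"tz":0,"spin":0},{"hand":0.4,"tx":0.05,"ty":-0.0145,"tz":0,"spin":0}]' >/dev/null;  python3 -m creep '[{"hand":0.4,"tx":0,"ty":0,"tz":0.04,"spin":0},{"hand":0.4,"tx":0,"ty":0,"tz":0.04,"spin":0},{"hand":0.4,"tx":0,"ty":0,"tz":0.025,"spin":0},{"hand":0.4,"tx":0,"ty":0,"tz":0,"spin":0}]'; python3 go.py '[428,17,97]'
python3 - <<'E'
from h import *
import cv2
A=C["scene"]["color"][150:290,220:440];B=C["top"]["color"][200:340,220:440]
cv2.imwrite("pics/bar.png",cv2.resize(np.hstack([A,B]),(800,255),interpolation=cv2.INTER_CUBIC)[:,:,::-1])
E
```

```text
time: 7.25
tool_pos: [427.2, 17.3, 131.3]
tcp_rot: [-3.135, -0.0, 1.505]
contact_force: [0.3, -0.4, 0.9]
grip_width: 36.4
finger_force: 0.0
tool shift mm [-0.3  1.  34.3] tcp [427.2  17.3 131.3] yaw [-3.135 -0.     1.505] j [-0.14  0.31  1.93 -0.    0.91 -0.07] F [ 0.3 -0.4  0.9] w 36.4 t 7.25
```

View pics/bar.png

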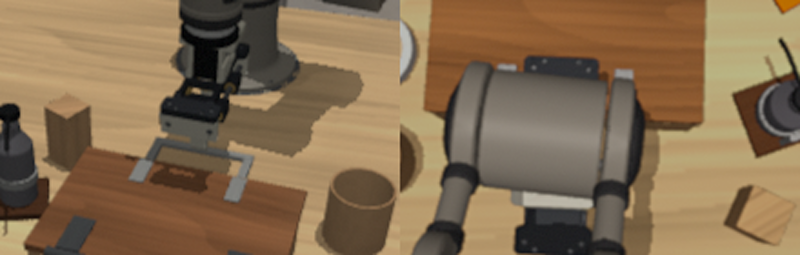

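The fingers stand over the middle of the bar (crop, about (205,145)), with one on each side. I descend 34 mm and grip.

```bash
python3 -m creep '[{"hand":0.4,"tx":0,"ty":0.001,"tz":0.014,"spin":0},{"hand":0.4,"tx":0,"ty":0,"tz":0.014,"spin":0},{"hand":0.4,"tx":0,"ty":0,"tz":0.006,"spin":0},{"hand":0.4,"tx":0,"ty":0,"tz":0,"spin":0}]'; python3 -m creep '[{"hand":0.2,"tx":0,"ty":0,"tz":0,"spin":0},{"hand":0.2,"tx":0,"ty":0,"tz":0,"spin":0},{"hand":0,"tx":0,"ty":0,"tz":0,"spin":0},{"hand":0,"tx":0,"ty":0,"tz":0,"spin":0},{"hand":0,"tx":0,"ty":0,"tz":0,"spin":0}]'; python3 go.py '[428,17,97]'
```

```text
time: 7.85
tool_pos: [430.6, 16.9, 100.1]
tcp_rot: [3.141, -0.0, 1.505]
contact_force: [0.2, 0.9, -0.2]
grip_width: 36.6
finger_force: 0.0
time: 8.48
tool_pos: [427.7, 17.2, 99.4]
tcp_rot: [-3.136, -0.0, 1.506]
contact_force: [-7.0, -0.9, 4.8]
grip_width: 10.9
finger_force: 30.0
tool shift mm [-0.2  0.3  2.4] tcp [427.7  17.2  99.4] yaw [-3.136 -0.     1.506] j [-0.14  0.36  1.96 -0.    0.82 -0.07] F [-7.  -0.9  4.8] w 10.9 t 8.475
```

```bash
python3 - <<'E'
import numpy as np
t=np.arange(0,1.0,.05);a=260*(1-np.cos(t));b=260*np.sin(t)
print([(round(x,2),round(p,1),round(q,1)) for x,p,q in zip(t[1:],np.diff(a),-np.diff(b))])
E
python3 -m creep '[{"hand":0,"tx":0,"ty":-0.001,"tz":0,"spin":0},{"hand":0,"tx":0,"ty":0.0003,"tz":-0.013,"spin":0},{"hand":0,"tx":0,"ty":0.001,"tz":-0.013,"spin":0},{"hand":0,"tx":0,"ty":0,"tz":0,"spin":0}]'
```

```text
[(np.float64(0.05), np.float64(0.3), np.float64(-13.0)), (np.float64(0.1), np.float64(1.0), np.float64(-13.0)), (np.float64(0.15), np.float64(1.6), np.float64(-12.9)), (np.float64(0.2), np.float64(2.3), np.float64(-12.8)), (np.float64(0.25), np.float64(2.9), np.float64(-12.7)), (np.float64(0.3), np.float64(3.5), np.float64(-12.5)), (np.float64(0.35), np.float64(4.2), np.float64(-12.3)), (np.float64(0.4), np.float64(4.8), np.float64(-12.1)), (np.float64(0.45), np.float64(5.4), np.float64(-11.8)), (np.float64(0.5), np.float64(5.9), np.float64(-11.6)), (np.float64(0.55), np.float64(6.5), np.float64(-11.2)), (np.float64(0.6), np.float64(7.1), np.float64(-10.9)), (np.float64(0.65), np.float64(7.6), np.float64(-10.5)), (np.float64(0.7), np.float64(8.1), np.float64(-10.1)), (np.float64(0.75), np.float64(8.6), np.float64(-9.7)), (np.float64(0.8), np.float64(9.1), np.float64(-9.3)), (np.float64(0.85), np.float64(9.5), np.float64(-8.8)), (np.float64(0.9), np.float64(10.0), np.float64(-8.3)), (np.float64(0.95), np.float64(10.4), np.float64(-7.8))]
time: 8.98
tool_pos: [429.0, 17.1, 126.5]
tcp_rot: [-3.138, 0.0, 1.506]
contact_force: [-6.8, -0.8, -1.4]
grip_width: 11.0
finger_force: 30.0
```

The lid is rising (z +26 mm) with small forces. I continue along the arc.

```bash
python3 -m creep '[{"hand":0,"tx":0,"ty":0.0006,"tz":-0.0129,"spin":0},{"hand":0,"tx":0,"ty":0.0023,"tz":-0.0128,"spin":0},{"hand":0,"tx":0,"ty":0.0029,"tz":-0.0127,"spin":0},{"hand":0,"tx":0,"ty":0.0035,"tz":-0.0125,"spin":0}]'; python3 -m creep '[{"hand":0,"tx":0,"ty":0.0042,"tz":-0.0123,"spin":0},{"hand":0,"tx":0,"ty":0.0048,"tz":-0.0121,"spin":0},{"hand":0,"tx":0,"ty":0.0054,"tz":-0.0118,"spin":0},{"hand":0,"tx":0,"ty":0.0059,"tz":-0.0116,"spin":0},{"hand":0,"tx":0,"ty":0,"tz":0,"spin":0}]'
```

```text
time: 9.48
tool_pos: [439.1, 16.4, 177.9]
tcp_rot: [-3.14, 0.0, 1.505]
contact_force: [-4.8, -0.8, -1.9]
grip_width: 11.3
finger_force: 30.0
time: 10.1
tool_pos: [458.9, 15.0, 226.4]
tcp_rot: [-3.14, 0.0, 1.505]
contact_force: [-10.6, -1.0, 3.4]
grip_width: 11.0
finger_force: 30.0
```

```bash
python3 -m creep '[{"hand":0,"tx":0,"ty":0.005,"tz":-0.0117,"spin":0},{"hand":0,"tx":0,"ty":0.0061,"tz":-0.0114,"spin":0},{"hand":0,"tx":0,"ty":0.0076,"tz":-0.0105,"spin":0},{"hand":0,"tx":0,"ty":0.0081,"tz":-0.0101,"spin":0},{"hand":0,"tx":0,"ty":0.0086,"tz":-0.0097,"spin":0}]'; python3 -m creep '[{"hand":0,"tx":0,"ty":0.0091,"tz":-0.0093,"spin":0},{"hand":0,"tx":0,"ty":0,"tz":0,"spin":0}]'
```

```text
time: 10.72
tool_pos: [495.3, 12.6, 279.1]
tcp_rot: [-3.14, 0.0, 1.505]
contact_force: [-5.7, -1.7, 2.5]
grip_width: 11.3
finger_force: 30.0
time: 10.98
tool_pos: [504.8, 11.9, 289.3]
tcp_rot: [3.141, 0.0, 1.505]
contact_force: [-8.9, -1.4, 7.1]
grip_width: 10.8
finger_force: 30.0
```

```bash
python3 -m creep '[{"hand":0,"tx":0,"ty":0.0085,"tz":-0.008,"spin":0},{"hand":0,"tx":0,"ty":0.0095,"tz":-0.008,"spin":0},{"hand":0,"tx":0,"ty":0.0104,"tz":-0.0078,"spin":0},{"hand":0,"tx":0,"ty":0,"tz":0,"spin":0},{"hand":0,"tx":0,"ty":0,"tz":0,"spin":0}]'
python3 - <<'E'
from h import *
import cv2
A=C["scene"]["color"][100:350,180:440]
cv2.imwrite("pics/lid.png",cv2.resize(A,(620,596),interpolation=cv2.INTER_CUBIC)[:,:,::-1])
from plant import get_obs
p=get_obs()["tool_pos"]; print(p)
# predicted bar ends & lid corners for angles
e=np.array([np.cos(.069),-np.sin(.069),0]);f=np.array([np.sin(.069),np.cos(.069),0]);H=np.array([688,-1,102.])
for th in(.85,.95,1.05):
    print(th,[px("scene",H-r*(e*np.cos(th)-np.array([0,0,np.sin(th)]))+s*f) for r,s in((210,155),(210,-155))])
E
```

```text
time: 11.6
tool_pos: [533.4, 9.9, 313.3]
tcp_rot: [3.139, 0.001, 1.505]
contact_force: [-5.9, -1.8, 7.8]
grip_width: 10.9
finger_force: 30.0
[533.339924     9.95036892 313.24812528]
0.85 [array([391.5, 217.1]), array([252.5, 191.7])]
0.95 [array([390.9, 216.2]), array([249.1, 190.3])]
1.05 [array([390.1, 216.2]), array([245.4, 189.7])]
```

View pics/lid.png

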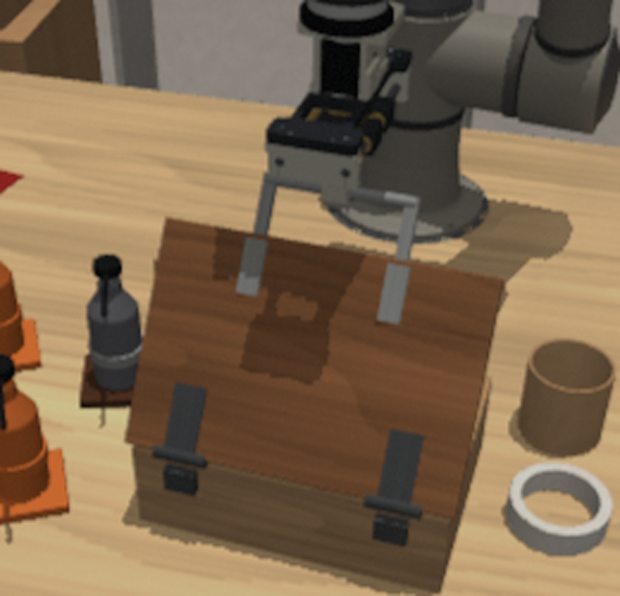

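The picture shows the lid well past the balance point and held by the bar. Rise and travel both give about 0.95 rad. I go back to about 0.75.

```bash
python3 -m creep '[{"hand":0,"tx":0,"ty":-0.011,"tz":0.0085,"spin":0},{"hand":0,"tx":0,"ty":-0.010,"tz":0.0083,"spin":0},{"hand":0,"tx":0,"ty":-0.0095,"tz":0.0088,"spin":0},{"hand":0,"tx":0,"ty":-0.0091,"tz":0.0093,"spin":0}]' ; python3 -m creep '[{"hand":0,"tx":0,"ty":0,"tz":0,"spin":0},{"hand":0,"tx":0,"ty":0,"tz":0,"spin":0},{"hand":0,"tx":0,"ty":0,"tz":0,"spin":0},{"hand":0,"tx":0,"ty":0,"tz":0,"spin":0}]'
python3 - <<'E'
from h import *
import cv2
A=C["scene"]["color"][100:350,180:440]
cv2.imwrite("pics/end.png",cv2.resize(A,(620,596),interpolation=cv2.INTER_CUBIC)[:,:,::-1])
from plant import get_obs
p=get_obs()["tool_pos"]; print(np.arcsin((p[2]-99.4)/260),np.arccos(1-(p[0]-427.7)/.9976/260))
E
```

```text
time: 12.2
tool_pos: [494.6, 12.6, 277.5]
tcp_rot: [3.137, 0.0, 1.505]
contact_force: [-1.4, -1.6, 1.6]
grip_width: 11.0
finger_force: 30.0
time: 12.7
tool_pos: [493.5, 12.8, 276.4]
tcp_rot: [3.141, 0.0, 1.505]
contact_force: [-4.4, -2.2, 4.5]
grip_width: 11.0
finger_force: 30.0
0.74774832501827 0.7276900184084902
```

View pics/end.png

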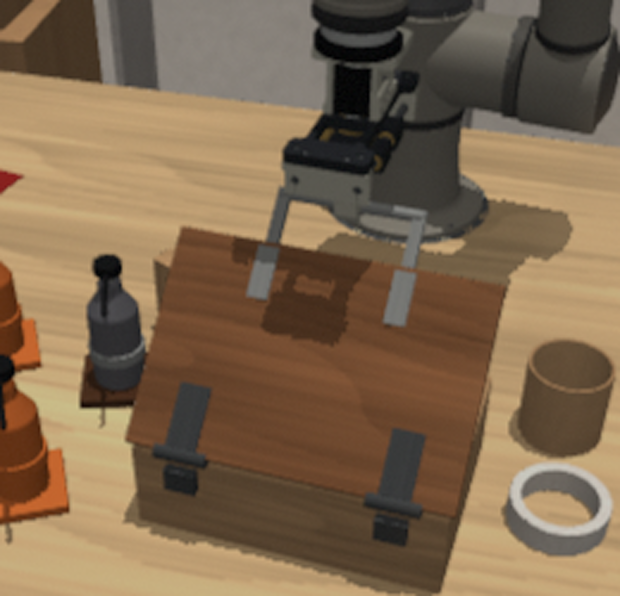

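The lid is held still at about 0.74 rad by its bar. The cap is up, and the tube, tape and block are where they were. I hand in.

```bash
python3 -c "from plant import close_job; print(close_job())"
```

```text
the job is handed in; nothing more can be done
None
```

The job is handed in: the cap was pressed to its stop and came back up, the lid was raised to about 0.95 rad and brought back to about 0.74 rad, held still by its bar; the hand-in reported no verdict.

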